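# Close the specimen chamber and hold the lamp boom at the index

## Robot

A 6-joint arm with a two-finger parallel gripper is mounted at the origin on the work surface. World frame = base frame: x ahead of the robot, y to its left, z up, the work surface at z = 0. Lengths are in m, angles in rad, forces in N, time in s.
With the tool pointing down it reaches from about 0.225 to 0.875 m from the base axis. Payload 3.4 kg.
Tool frame: the origin (TCP) lies at the very end of the fingers, on their centre line; the grasp point (between the pads) lies 19 mm behind it; z points along the fingers, y is the line along which they close (so a half turn about z gives the same grasp; the last joint's range is limited). The gripper opens to 85 mm and grips with 20 to 120 N. Pads are 22 mm wide; open, the fingers measure 114 mm over their backs; the gripper's body (76 mm by 85 mm) begins 54 mm behind the grasp point. The pads swing forward as they close: fully open they stand 13 mm farther back than shut.
Start: joints at [-1.297, 0.276, 1.505, -0, 1.361, -0.121], TCP at [0.221, -0.531, 0.231] pointing down, gripper open.
Joint ranges: [-2.89, 2.89], [-0.75, 2.08], [0.22, 2.7], [-1.18, 4.32], [0.11, 2.71], [-2.7, 2.7]. Speed limits (rad/s): [2.57, 2.57, 3.14, 3.14, 3.14, 3.14].

## Interface

Orientations are given as a unit quaternion [w, x, y, z].
In Python, from rig import get_state, optics, sign_off gives the robot as it stands.
- The arm moves only by the tool send_rows, never from a script. Its argument "increments" is a list of rows, each an object with "gripper": the gripper's target within -1 to 1 (shut at 1, half-way at 0, fully open at -1); "linear": the shift along the world's x, y, z in m, a list of three; "delta_rot": the turn, a rotation vector about the world's x, y, z in rad, a list of three. In form: [{"gripper": gripper, "linear": [dx, dy, dz], "delta_rot": [rx, ry, rz]}, ...]. A call has 1 to 8 rows; each row is the pose to reach, as a shift and turn from the pose commanded when the call began; what a row does not reach only later rows make up. A row lasts 1/10 s, in which the tool goes at most 50 mm and 8.59 degrees, less where a joint would pass 70% of its speed; a pose out of reach is approached as far as the arm can. A call with a gripper value outside its range is refused whole. The fingers move at their own pace and stop on an object; "newtons" is the grip in N (left out, the last holds). Time passes only in rows, so rows that repeat a pose let the fingers close. It gives the time, the measured TCP pose, the force, the opening and the grip force at its end, in the units of the state.
- get_state(): the state, without advancing time (a new reading comes with each control period).
- optics.get_image(name): name is "side" or "top" or "wrist"; returns a dict with "pixels" (420x560x3 uint8, blue, green, red), "K" (3x3 intrinsics, pixels), "rvec" (rotation vector, rad) and "tvec" (3), from world to camera coordinates, as OpenCV has them; the wrist camera has in their place "T_tool_cam" (4x4, takes a point from camera to tool coordinates, whose origin is the TCP and whose axes are the flange's). Camera axes: x right, y down, z forward; pixel columns grow to the right and rows downward; lengths in m; the calibration is good to about 2 mm. A picture is of the moment at which its call begins: read the wrist's pose just before it. There is no depth.
- sign_off(): hands the job in; it is judged then, once.
The state is a dict: "clock": time; "qpos": joint angles; "qd": joint speeds; "effort": joint torques, N m; "position": TCP position; "ee_rot": TCP orientation; "contact_force": force on the tool from outside, world axes, zero at the start; "moment": the same for the moment, N m; "width": finger opening in m; "gripper_force": force on a finger pad.
Only numpy, scipy, OpenCV 4.12 (cv2) and the standard library are available. Lean on these libraries where they do the work, as an engineer would, in place of code of your own. Each camera call takes 0.05 s, during which the arm holds its last target. There are 200 camera calls.

## Task

The dish is loaded: first close the chamber's clear lid fully, then take the head of the telescoping lamp boom, squeeze in its blue lock button and draw the boom out over the chamber until its pointer stands at the red index on the scale, within half a 10 mm division. A spring pulls the boom back, so finish while holding it still there with the button squeezed. Leave the index, the dish and the other things on the bench where they are.

Things in the scene. Friction and masses are not known exactly. Their poses are not given: they have to be found in the camera images.
- station: fixed station on a 180 x 470 x 12 mm plate; origin on the bench, z up. The boom extends along its own -y, 140 mm up at x = 0; scale and lock button are on its +x side (away from the robot). Chamber 140 (x) x 120 (y) mm centred at x = 0, y = -130 mm, rim 55 mm up; sleeve 44 mm square, y = 110 to 255 mm, top 162 mm up. Only the boom head (to 220 mm) and the open lid stand higher.
- lid (a joint): hinge of the chamber's clear, white-framed lid (rad): 0 fully closed, grows as it opens, up to 1.3. Stiff hinge (about 0.16 N m friction): the lid stays where it is put, some 2 N at its edge moves it.
- lid_hinge (a point): on the lid's hinge line, mid-width: along the chamber's -y rim, parallel to the station's x, 55 mm above the bench. The closed lid reaches 120 mm from here to the station's +y (plus a blue tab 10 mm long, 40 mm wide); 140 mm wide, 8 mm thick, its underside in the plane of the hinge line.
- lid_edge (a point): middle of the lid's free edge (the edge opposite its hinge), on its upper (outer) face, 120 mm from the hinge line
- boom (a joint): extension of the telescoping lamp boom (m): 0 retracted and locked, grows towards the station's -y, stop at 0.15. A spring draws it back with 2.2 N at 0 to 4.3 N at 0.15, so it does not stay out by itself. The lock blocks it, after about 1 mm of play, unless the button is squeezed in; keep it squeezed while extending.
- grip (a point): centre of the part of the boom's white head to pinch: an upright block 25 (station x) x 50 (y) mm, its top 28 mm above this point (which is 192 mm above the bench). Pinch from above, one finger on its -x face, the other on the button on its +x face: 31 mm wide with the button out, 26 mm squeezed in. A lamp 48 mm across, up to 163 mm high, hangs 66 mm ahead (-y).
- button (a joint): blue lock button on the head's +x face, a pad 34 mm (y) x 40 mm (z) centred at the height of grip (m): 0 out (locked), 0.005 fully in. It must be in by 0.0035 or more to free the boom; takes 2 N to start and 6 N fully in, springs back when let go.
- pointer (a point): tip of the black pointer on the boom's +x side; moves with the boom over the scale (pale ledge with black ticks every 10 mm)
- index (a joint): position of the red index rider on the scale (m): it equals the value of boom at which the pointer stands exactly at the index. It is stiff on its ledge; not to be shifted.
- index_mark (a point): white line on top of the red index rider (12 x 12 x 20 mm); the pointer is at the index when both have the same station y
- dish: closed glass petri dish, 64 mm across, 18 mm tall, lying loaded in the chamber; stays there
- reagent_jar: brown glass jar, 44 mm across, 60 mm tall, white cap; stands near the station's far (+x) side, a bystander
- beaker: small glass beaker, 60 mm across, 70 mm tall, a bystander
- slide_box: green slide box, 100 x 80 x 34 mm, a bystander
- wash_bottle: white wash bottle, 64 mm across, 160 mm tall, red cap, a bystander
- spatula: lab spatula lying flat, 180 mm long, a bystander
- notebook: blue notebook 120 x 160 x 16 mm lying flat, a bystander

How it is judged:
By the outcome, as a careful person would: the job done as asked, in the order asked, and still so for the second after the job is handed in, while the arm keeps its last pose, push and grip.
It also fails if it takes over 56 s, if anything falls off the work surface, if the arm or the gripper's body presses on something with over 40 N, if the wrist force passes 120 N, or if a joint passes its speed limit or range.

## Working session

There is one attempt and no reset: what is moved stays moved. The work goes in short steps, Python scripts to look and compute and a tool call to move; the robot and the scene stay as the last step left them, time stands still between calls to the robot, and variables do not carry over. Pictures are saved under pics/ and viewed, at most 10 in all, crops included, and the job is handed in when it is done.

Besides the shell and the picture viewer there is one more tool, called as a command line: name --argument value ..., lists and objects as JSON in quotes. send_rows: Moves the arm, as the interface text tells. Its arguments: {"type":"object","properties":{"increments":{"type":"array"},"newtons":{"type":"number"}},"required":["increments"]}

```bash
mkdir -p pics
python3 - <<'E'
from rig import get_state, optics
import cv2,numpy as np
print(get_state())
for n in("top","side"):
    d=optics.get_image(n); cv2.imwrite(f"pics/{n}0.png",d["pixels"]); np.savez(f"{n}0.npz",**d)
    R=cv2.Rodrigues(d["rvec"])[0]; print(n,d["K"],(-R.T@np.ravel(d["tvec"])),R[2])
E
```

```text
{'clock': 0.0, 'qpos': array([-1.29699580e+00,  2.76598563e-01,  1.50616222e+00,  2.52396740e-05,
        1.36068541e+00, -1.20994934e-01]), 'qd': array([ 0.00056457,  0.00033268, -0.00057703,  0.00036525, -0.00031013,
       -0.00056537]), 'effort': array([ 2.45954943e-03, -4.16770470e+01, -2.45803660e+01, -2.70681476e-04,
        1.11234884e-02,  1.28173073e-05]), 'position': array([ 0.22101602, -0.53024512,  0.23042609]), 'ee_rot': array([-9.25004407e-04,  9.80580347e-01,  1.96115589e-01, -5.84348040e-05]), 'contact_force': array([-0.22782468, -0.07354688,  0.10440501]), 'moment': array([-0.00319707, -0.0226565 , -0.0113715 ]), 'gripper_force': 0.0, 'width': 0.08518945932696861}
top [[437.61574109   0.         268.21613052]
 [  0.         437.61574109 214.79458428]
 [  0.           0.           1.        ]] [ 0.327988   -0.04152757  1.39482858] [ 1.39998529e-01 -3.81702169e-04 -9.90151638e-01]
side [[458.1091425    0.         273.03216944]
 [  0.         458.1091425  202.71346246]
 [  0.           0.           1.        ]] [-0.32347441  0.82559855  0.83025126] [ 0.59540449 -0.62123156 -0.50947506]
```

View pics/top0.png

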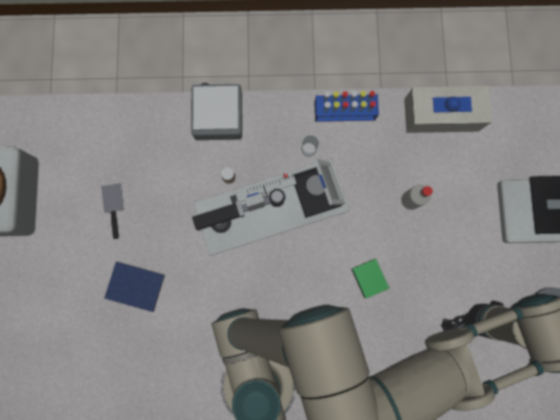

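View pics/side0.png

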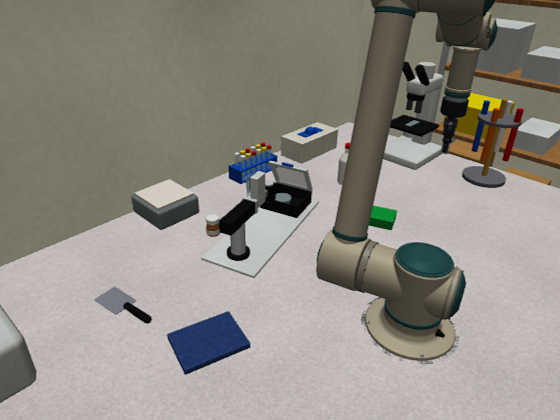

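The top view shows the station at about (270,205), with its −y end to the right. The lid is open at about (330,182) and the red index is near (286,176). The side view shows the head at (258,188) and the lid at (293,178). Next I'll zoom in and cast rays.

```bash
cat > h.py <<'E'
import cv2,numpy as np
def ray(d,px):
    R=cv2.Rodrigues(np.array(d["rvec"]))[0]; t=np.ravel(d["tvec"])
    p=cv2.undistortPoints(np.array([[px]],float),d["K"],None)[0,0]
    v=R.T@np.array([p[0],p[1],1]); return -R.T@t, v/np.linalg.norm(v)
def plane(d,px,z):
    c,v=ray(d,px); return c+v*(z-c[2])/v[2]
def cross(r1,r2):
    (c1,v1),(c2,v2)=r1,r2
    s=np.linalg.lstsq(np.c_[v1,-v2],c2-c1,rcond=None)[0]
    a,b=c1+v1*s[0],c2+v2*s[1]; return (a+b)/2,np.linalg.norm(a-b)
def proj(d,P): return cv2.projectPoints(np.array(P,float).reshape(-1,1,3),np.array(d["rvec"]),np.array(d["tvec"]),d["K"],None)[0][:,0]
E
python3 - <<'E'
from h import *
t=cv2.imread("pics/top0.png");s=cv2.imread("pics/side0.png")
a=cv2.resize(t[145:265,180:360],None,fx=4.4,fy=4.4,interpolation=cv2.INTER_CUBIC)
cv2.imwrite("pics/topz.png",a)
d=np.load("top0.npz")
for p in[(194,216),(212,254),(348,208),(325,158)]: print(p,plane(d,p,.012))
hsv=cv2.cvtColor(t,cv2.COLOR_BGR2HSV)
print([hsv[y,x] for x,y in[(235,235),(300,210),(180,260),(320,230)]])
E
```

```text
(194, 216) [0.52384555 0.19481229 0.012     ]
(212, 254) [0.40187081 0.13730858 0.012     ]
(348, 208) [ 0.54089571 -0.29748473  0.012     ]
(325, 158) [ 0.70661143 -0.22985258  0.012     ]
[array([ 90,   7, 155], dtype=uint8), array([ 96,   8, 152], dtype=uint8), array([170,   5, 153], dtype=uint8), array([165,   3, 150], dtype=uint8)]
```

View pics/topz.png

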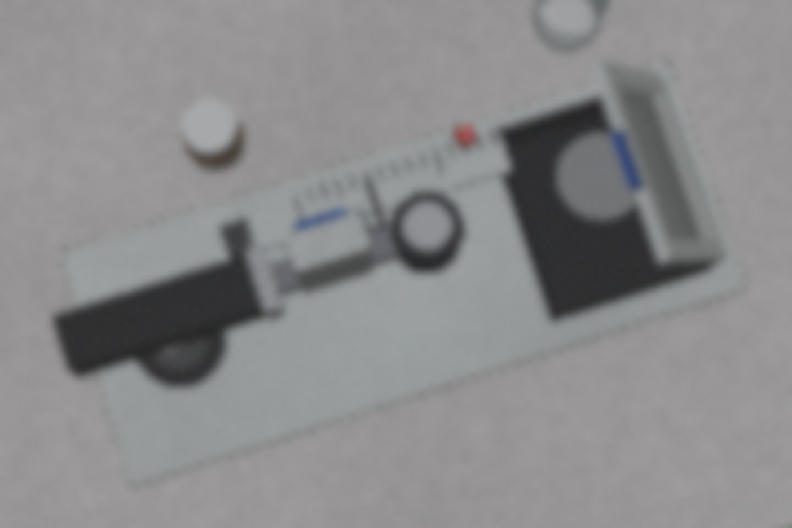

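The zoom shows the plate corners at crop (66,248), (132,487), (745,290) and (672,60). The pointer is at (370,180), the red index at (465,133), the button at (320,218) and the lid tab at (627,160). Next step is to fit the station frame.

Run:
```python
from h import *
t=cv2.imread("pics/top0.png");s=cv2.imread("pics/side0.png")
d=np.load("top0.npz");ds=np.load("side0.npz")
cr=np.array([(66,248),(132,487),(745,290),(672,60)])/4.4+[180-.4,145-.4]
W=np.array([plane(d,c,.012)[:2] for c in cr])
# plate local corners: +x side is far (image up); +y left
L=np.array([(.09,.235),(-.09,.235),(-.09,-.235),(.09,-.235)])
c=W.mean(0); H=(L.T@(W-c)); U,_,Vt=np.linalg.svd(H); R=(U@Vt).T
if np.linalg.det(R)<0: print("flip")
off=c  # rect centre
print("W",W,"res",(L@R.T+c-W)*1e3,"edges",[np.linalg.norm(W[i]-W[(i+1)%4]) for i in range(4)])
yaw=np.arctan2(R[1,0],R[0,0]);print("yaw",yaw,"center",c)
np.savez("st.npz",R=R,c=c,yaw=yaw)
loc=lambda P:np.r_[R.T@(P[:2]-c),P[2]].round(4)
def crop(x,y):return (x/4.4+179.6,y/4.4+144.6)
print("head top corners",[loc(plane(d,crop(*p),.22)) for p in[(288,236),(358,208),(372,240),(300,270)]])
hs=cv2.cvtColor(t,cv2.COLOR_BGR2HSV)
def cen(img,lo,hi,box):
    h=cv2.cvtColor(img,cv2.COLOR_BGR2HSV);x0,y0,x1,y1=box;m=cv2.inRange(h[y0:y1,x0:x1],lo,hi)
    M=cv2.moments(m,True);return (M["m10"]/M["m00"]+x0,M["m01"]/M["m00"]+y0),M["m00"]
r,n=cen(t,(0,110,60),(10,255,255),(275,165,300,190));print("red",r,n,[loc(plane(d,r,z)) for z in(.1,.12,.14,.16)])
for p in [(370,180),(383,220)]:print("pointer",[loc(plane(d,crop(*p),z)) for z in(.12,.14,.16)])
print("tab",[loc(plane(d,crop(627,160),z)) for z in(.15,.16,.17)])
print("sleeve corners",[loc(plane(d,crop(*p),.162)) for p in[(52,316),(78,375),(250,258)]])
print("chamber near corners",[loc(plane(d,crop(*p),.055)) for p in[(498,130),(552,322)]])
print("jar cap",loc(plane(d,crop(210,125),.06)))
cv2.imwrite("pics/sidez.png",cv2.resize(s[160:275,200:330],None,fx=5,fy=5,interpolation=cv2.INTER_CUBIC))
```

```text
W [[ 0.57250373  0.19319024]
 [ 0.3979754   0.14487008]
 [ 0.53273543 -0.30006712]
 [ 0.70539044 -0.25362543]] res [[-0.89314326  3.79278622]
 [ 1.06615426  0.92769623]
 [-0.04351651 -4.73201977]
 [-0.12949448  0.01153732]] edges [np.float64(0.18109382949508157), np.float64(0.46489716969509975), np.float64(0.17879200973150564), np.float64(0.4661578262118663)]
yaw 0.28834137502769885 center [ 0.55215125 -0.05390806]
head top corners [array([0.0102, 0.0744, 0.22  ]), array([0.014 , 0.0278, 0.22  ]), array([-0.0079,  0.0256,  0.22  ]), array([-0.0124,  0.0736,  0.22  ])]
red (285.2, 175.4) 5.0 [array([ 0.0633, -0.0622,  0.1   ]), array([ 0.0591, -0.0601,  0.12  ]), array([ 0.0548, -0.0579,  0.14  ]), array([ 0.0506, -0.0558,  0.16  ])]
pointer [array([0.0491, 0.0102, 0.12  ]), array([0.045 , 0.0113, 0.14  ]), array([0.0409, 0.0123, 0.16  ])]
pointer [array([0.0203, 0.0101, 0.12  ]), array([0.0166, 0.0112, 0.14  ]), array([0.013 , 0.0122, 0.16  ])]
tab [array([ 0.0047, -0.154 ,  0.15  ]), array([ 0.0029, -0.1521,  0.16  ]), array([ 0.0012, -0.1503,  0.17  ])]
sleeve corners [array([0.017 , 0.2353, 0.162 ]), array([-0.0249,  0.23  ,  0.162 ]), array([0.0148, 0.1021, 0.162 ])]
chamber near corners [array([ 0.0695, -0.0909,  0.055 ]), array([-0.0731, -0.0844,  0.055 ])]
jar cap [0.1336 0.1035 0.06  ]
```

View pics/sidez.png

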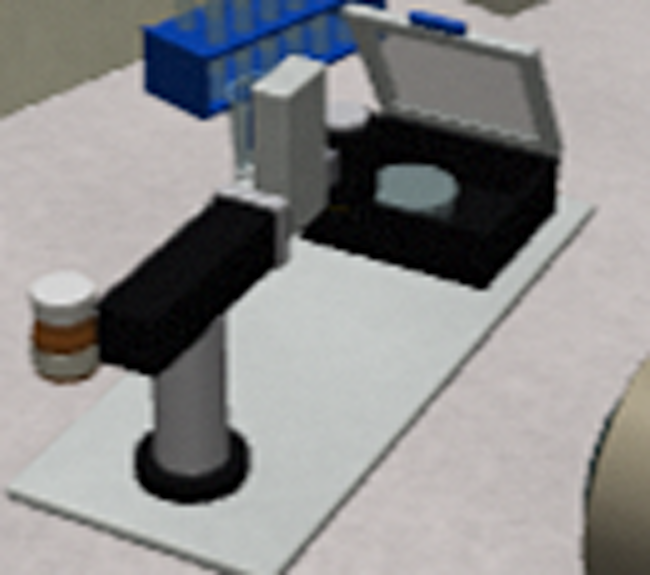

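The side zoom shows the lid leaning open at about 1.1 rad with its tab at (437,22). The head is clear, at about (290,140). The plate frame comes out consistent with the station origin 20 mm along −y from the plate centre: sleeve end, chamber rim and head all agree with it. Next I'll work out the lid-closing waypoints.

Run:
```python
from h import *
d=np.load("st.npz");R,c,yaw=d["R"],d["c"],float(d["yaw"]);o=c+R@[0,-.02];print("o",o,"R",R)
r=.10
for th in(1.35,1.1,.9,.7,.5,.3,.15,0,-.03):
    y=-.19+r*np.cos(th)-.008*np.sin(th)-.011;z=.055+r*np.sin(th)+.008*np.cos(th)
    print(th,round(y,4),(o+R@[0,y]).round(3),round(z,3))
```

```text
o [ 0.5578385  -0.07308239] R [[ 0.95871684 -0.28436247]
 [ 0.28436247  0.95871684]]
1.35 -0.1869 [ 0.611 -0.252] 0.154
1.1 -0.1628 [ 0.604 -0.229] 0.148
0.9 -0.1451 [ 0.599 -0.212] 0.138
0.7 -0.1297 [ 0.595 -0.197] 0.126
0.5 -0.1171 [ 0.591 -0.185] 0.11
0.3 -0.1078 [ 0.589 -0.176] 0.092
0.15 -0.1033 [ 0.587 -0.172] 0.078
0 -0.101 [ 0.587 -0.17 ] 0.063
-0.03 -0.1008 [ 0.587 -0.17 ] 0.06
```

send_rows --increments '[{"gripper":1,"linear":[0.03,0.02,0.04],"delta_rot":[0,0,0.14]},{"gripper":1,"linear":[0.07,0.04,0.05],"delta_rot":[0,0,0.28]},{"gripper":1,"linear":[0.11,0.06,0.05],"delta_rot":[0,0,0.42]},{"gripper":1,"linear":[0.15,0.08,0.05],"delta_rot":[0,0,0.56]},{"gripper":1,"linear":[0.19,0.1,0.05],"delta_rot":[0,0,0.7]},{"gripper":1,"linear":[0.23,0.12,0.05],"delta_rot":[0,0,0.84]},{"gripper":1,"linear":[0.27,0.14,0.05],"delta_rot":[0,0,0.98]},{"gripper":1,"linear":[0.3,0.16,0.05],"delta_rot":[0,0,1.12]}]' --newtons 20

```text
clock: 0.9
position: [0.5233, -0.3695, 0.2805]
ee_rot: [-0.0, 0.724, 0.689, 0.0]
contact_force: [0.2, 0.4, -0.3]
width: 0.0002
gripper_force: 0.0
```

send_rows --increments '[{"gripper":1,"linear":[0.03,0.03,0],"delta_rot":[0,0,0.14]},{"gripper":1,"linear":[0.06,0.06,0],"delta_rot":[0,0,0.28]},{"gripper":1,"linear":[0.095,0.09,0],"delta_rot":[0,0,0.344]},{"gripper":1,"linear":[0.095,0.09,0],"delta_rot":[0,0,0.344]}]'

```text
clock: 1.3
position: [0.62, -0.276, 0.28]
ee_rot: [-0.0, 0.596, 0.803, 0.002]
contact_force: [-0.9, 0.7, -0.2]
width: -0.0002
gripper_force: 0.0
```

Run:
```python
from rig import get_state, optics
import cv2,numpy as np
s=get_state();print(s["position"],s["ee_rot"])
w=optics.get_image("wrist");print(w["T_tool_cam"],w["K"][0])
np.savez("w1.npz",**w,p=s["position"],q=s["ee_rot"])
cv2.imwrite("pics/w1.png",w["pixels"])
```

```text
[ 0.6200239  -0.27597512  0.27999109] [-4.90686810e-04  5.95531260e-01  8.03329837e-01  1.85763051e-03]
[[ 2.20540314e-04 -9.46969343e-01 -3.21323846e-01  8.21095728e-02]
 [ 9.99999863e-01  3.61564793e-04 -3.79213971e-04 -8.59274338e-05]
 [ 4.75283395e-04 -3.21323718e-01  9.46969293e-01 -1.42661471e-01]
 [ 0.00000000e+00  0.00000000e+00  0.00000000e+00  1.00000000e+00]] [305.63233213   0.         281.31882772]
```

View pics/w1.png

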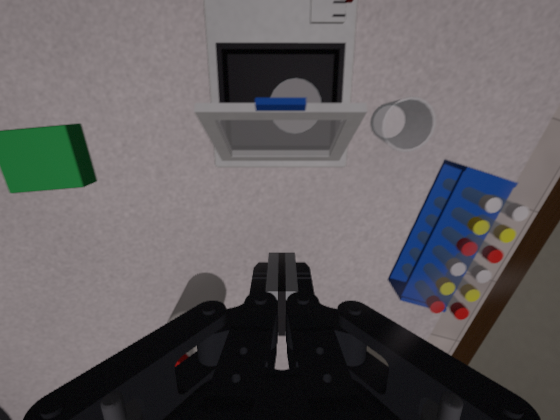

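The wrist view shows the lid upright with its free edge at row ~110 (cols 196–366) and tab at (281,103). The plate's −y edge is at row 165 (cols 216–348). The fingers are centred on it at col 282. A quick ray check comes next.

```bash
cat >> h.py <<'E'
from scipy.spatial.transform import Rotation as Ro
def wd(f):
    f=np.load(f); T=np.eye(4);T[:3,:3]=Ro.from_quat(f["q"],scalar_first=True).as_matrix();T[:3,3]=f["p"]
    M=np.linalg.inv(T@f["T_tool_cam"]); return dict(K=f["K"],rvec=cv2.Rodrigues(M[:3,:3])[0],tvec=M[:3,3],img=f["pixels"])
_d=np.load("st.npz");R,o=_d["R"],_d["c"]+_d["R"]@[0,-.02]
loc=lambda P:np.r_[R.T@(P[:2]-o),P[2]].round(4)
wor=lambda P:np.r_[o+R@np.array(P[:2]),P[2]]
E
python3 - <<'E'
from h import *
w=wd("w1.npz")
print("plate -y edge",[loc(plane(w,p,.012)) for p in[(216,166),(348,166)]],"exp x±.09,y -.215")
print("tab tip",[loc(plane(w,(281,97),z)) for z in(.165,.172,.18)])
print("lid edge",[loc(plane(w,p,.162)) for p in[(196,110),(366,108)]])
print("chamber +y rim",[loc(plane(w,p,.055)) for p in[(219,43),(345,43)]])
print(proj(w,[wor((x,y,z)) for x,y,z in[(-.09,-.215,.012),(.09,-.215,.012),(-.07,-.07,.055),(.07,-.07,.055)]]))
E
```

```text
plate -y edge [array([-0.0864, -0.2118,  0.012 ]), array([ 0.0929, -0.2107,  0.012 ])] exp x±.09,y -.215
tab tip [array([ 0.0012, -0.1258,  0.165 ]), array([ 0.0012, -0.1259,  0.172 ]), array([ 0.0012, -0.126 ,  0.18  ])]
lid edge [array([-0.068 , -0.1362,  0.162 ]), array([ 0.0704, -0.1337,  0.162 ])]
chamber +y rim [array([-0.0658, -0.0694,  0.055 ]), array([ 0.0698, -0.0685,  0.055 ])]
[[213.49830252 168.29827206]
 [345.61577565 169.13539504]
 [215.16655006  43.56037087]
 [345.03922125  44.59493306]]
```

send_rows --increments '[{"gripper":1,"linear":[-0.007,0.01,-0.03],"delta_rot":[0,0,0]},{"gripper":1,"linear":[-0.007,0.018,-0.07],"delta_rot":[0,0,0]},{"gripper":1,"linear":[-0.007,0.018,-0.11],"delta_rot":[0,0,0]},{"gripper":1,"linear":[-0.007,0.018,-0.126],"delta_rot":[0,0,0]},{"gripper":1,"linear":[-0.007,0.018,-0.126],"delta_rot":[0,0,0]}]'

```text
clock: 1.85
position: [0.6061, -0.2626, 0.1516]
ee_rot: [-0.004, 0.599, 0.801, -0.001]
contact_force: [-0.1, -0.4, -0.2]
width: 0.0001
gripper_force: 0.0
```

send_rows --increments '[{"gripper":1,"linear":[-0.005,0.015,-0.003],"delta_rot":[0,0,0]},{"gripper":1,"linear":[-0.009,0.029,-0.006],"delta_rot":[0,0,0]},{"gripper":1,"linear":[-0.012,0.038,-0.011],"delta_rot":[0,0,0]},{"gripper":1,"linear":[-0.014,0.046,-0.016],"delta_rot":[0,0,0]},{"gripper":1,"linear":[-0.016,0.054,-0.022],"delta_rot":[0,0,0]},{"gripper":1,"linear":[-0.018,0.061,-0.028],"delta_rot":[0,0,0]},{"gripper":1,"linear":[-0.02,0.067,-0.036],"delta_rot":[0,0,0]},{"gripper":1,"linear":[-0.022,0.073,-0.044],"delta_rot":[0,0,0]}]'

```text
clock: 2.65
position: [0.5873, -0.1892, 0.1107]
ee_rot: [0.0, 0.598, 0.801, 0.0]
contact_force: [1.2, 0.4, 0.6]
width: -0.0
gripper_force: 0.7
```

send_rows --increments '[{"gripper":1,"linear":[0.001,0.005,-0.009],"delta_rot":[0,0,0]},{"gripper":1,"linear":[0.001,0.009,-0.018],"delta_rot":[0,0,0]},{"gripper":1,"linear":[0,0.012,-0.027],"delta_rot":[0,0,0]},{"gripper":1,"linear":[0,0.014,-0.036],"delta_rot":[0,0,0]},{"gripper":1,"linear":[0,0.015,-0.043],"delta_rot":[0,0,0]},{"gripper":1,"linear":[0,0.015,-0.047],"delta_rot":[0,0,0]},{"gripper":1,"linear":[0,0.015,-0.049],"delta_rot":[0,0,0]},{"gripper":1,"linear":[0,0.015,-0.049],"delta_rot":[0,0,0]}]'

```text
clock: 3.45
position: [0.5874, -0.1751, 0.0623]
ee_rot: [0.0, 0.598, 0.801, 0.0]
contact_force: [-0.2, -1.0, -0.4]
width: 0.0002
gripper_force: 0.0
```

send_rows --increments '[{"gripper":1,"linear":[0,0,-0.001],"delta_rot":[0,0,0]},{"gripper":1,"linear":[0,0,-0.002],"delta_rot":[0,0,0]},{"gripper":1,"linear":[0,0,-0.003],"delta_rot":[0,0,0]},{"gripper":1,"linear":[0,0,-0.003],"delta_rot":[0,0,0]}]'

```text
clock: 3.85
position: [0.5878, -0.1753, 0.0619]
ee_rot: [0.001, 0.598, 0.801, 0.0]
contact_force: [-4.3, 1.6, 12.7]
width: 0.0
gripper_force: 6.4
```

Run:
```python
from rig import get_state, optics
import cv2,numpy as np
s=get_state();print(s["position"],s["contact_force"])
w=optics.get_image("wrist")
np.savez("w2.npz",**w,p=s["position"],q=s["ee_rot"])
d=optics.get_image("side"); a=cv2.resize(d["pixels"][170:240,220:330],(400,255),interpolation=cv2.INTER_CUBIC)
cv2.imwrite("pics/w2.png",np.vstack([cv2.resize(w["pixels"],(400,300)),a]))
```

```text
[ 0.58775835 -0.17529223  0.06191692] [-4.27260795  1.62260112 12.68976294]
```

View pics/w2.png

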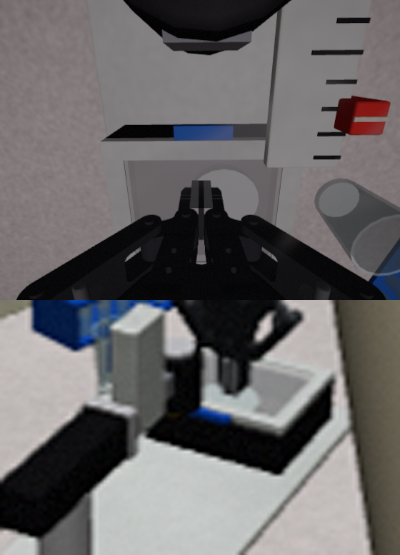

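The lid lies flat: tab down at the rim, tool pressing at 12.7 N, z = 62 mm as expected. The red index with its white line is visible at (363,118). Next I rise and look down on the head and scale.

send_rows --increments '[{"gripper":1,"linear":[0,0,0.03],"delta_rot":[0,0,0]},{"gripper":1,"linear":[0,0,0.07],"delta_rot":[0,0,0]},{"gripper":1,"linear":[0,0,0.11],"delta_rot":[0,0,0]},{"gripper":1,"linear":[0,0,0.15],"delta_rot":[0,0,0]},{"gripper":0,"linear":[0,0,0.19],"delta_rot":[0,0,0]},{"gripper":-1,"linear":[-0.01,0.04,0.22],"delta_rot":[0,0,0]},{"gripper":-1,"linear":[-0.02,0.08,0.24],"delta_rot":[0,0,0]},{"gripper":-1,"linear":[-0.02,0.08,0.24],"delta_rot":[0,0,0]}]'

```text
clock: 4.75
position: [0.5676, -0.0912, 0.3039]
ee_rot: [0.003, 0.597, 0.802, 0.002]
contact_force: [1.3, -1.0, 1.0]
width: 0.0583
gripper_force: 0.0
```

send_rows --increments '[{"gripper":-1,"linear":[0,0,0],"delta_rot":[0,0,0]},{"gripper":-1,"linear":[0,0,0],"delta_rot":[0,0,0]},{"gripper":-1,"linear":[0,0,0],"delta_rot":[0,0,0]}]'

```text
clock: 5.05
position: [0.567, -0.0958, 0.298]
ee_rot: [-0.001, 0.599, 0.801, -0.001]
contact_force: [0.6, -0.5, -0.3]
width: 0.0858
gripper_force: 0.0
```

Run:
```python
from rig import get_state, optics
import cv2,numpy as np
s=get_state();print(s["position"],s["contact_force"],s["width"])
w=optics.get_image("wrist")
np.savez("w3.npz",**w,p=s["position"],q=s["ee_rot"])
cv2.imwrite("pics/w3.png",cv2.resize(w["pixels"][0:300,160:460],(600,600)))
```

```text
[ 0.56704398 -0.09578983  0.29798097] [ 0.60752794 -0.50802979 -0.3082418 ] 0.08581408834933354
```

View pics/w3.png

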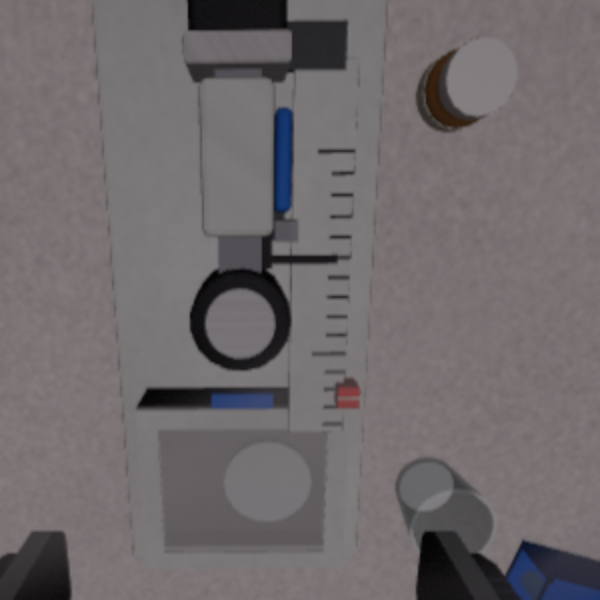

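The wrist view from above, in crop pixels at 2x: head top spans rows 78–235, cols 200–273, and the button is at (283,160). The pointer is at row 259, level with a long tick. The red index's white line is at (348,398). The lid is shut.

Run:
```python
from h import *
w=wd("w3.npz");c=lambda x,y:(x/2+160-.25,y/2-.25)
print("cam",loc(-cv2.Rodrigues(w["rvec"])[0].T@w["tvec"]), "tcp",loc(np.load("w3.npz")["p"]))
print("head top",[loc(plane(w,c(*p),.22)) for p in[(200,80),(273,80),(273,235),(204,235)]])
for z in(.1,.115,.13,.14):
    T=[loc(plane(w,c(340,y),z))[1] for y in(152,258,354,424)]
    print("z",z,"tick spacings(50,50,40)",np.diff(T),"pointer",loc(plane(w,c(335,259),z)),"idx",loc(plane(w,c(348,398),z)))
# side view of rider / heights from first images: red in top & side
t=cv2.imread("pics/top0.png")
w2=wd("w2.npz");k=1.4
for z in(.12,.13,.14):print("w2 idx",z,loc(plane(w2,(362*k,119*k),z)),loc(plane(w,c(348,398),z)))
r=cross(ray(w2,(362*k,119*k)),ray(w,c(348,398)));print("idx line tri",loc(r[0]),r[1])
# ticks in w2: rows 157(=90?),134,106
for y,yy in((20,335),(52,354),(81,372),(106,390),(134,407),(157,424)):
    r=cross(ray(w2,(325*k,y*k)),ray(w,c(330,yy)));print("tick",loc(r[0]),r[1].round(4))
```

```text
cam [0.0027 0.0576 0.4407] tcp [ 0.0024 -0.0244  0.298 ]
head top [array([-0.0117,  0.0959,  0.22  ]), array([0.0118, 0.0959, 0.22  ]), array([0.0125, 0.0479, 0.22  ]), array([-0.0114,  0.048 ,  0.22  ])]
z 0.1 tick spacings(50,50,40) [-0.053  -0.0532 -0.0423] pointer [0.0516 0.0301 0.1   ] idx [ 0.0629 -0.0488  0.1   ]
z 0.115 tick spacings(50,50,40) [-0.0507 -0.0508 -0.0405] pointer [0.0495 0.0313 0.115 ] idx [ 0.0603 -0.0441  0.115 ]
z 0.13 tick spacings(50,50,40) [-0.0483 -0.0485 -0.0386] pointer [0.0473 0.0325 0.13  ] idx [ 0.0576 -0.0395  0.13  ]
z 0.14 tick spacings(50,50,40) [-0.0468 -0.0469 -0.0375] pointer [0.0459 0.0333 0.14  ] idx [ 0.0559 -0.0363  0.14  ]
w2 idx 0.12 [ 0.0625 -0.0413  0.12  ] [ 0.0594 -0.0426  0.12  ]
w2 idx 0.13 [ 0.055  -0.0393  0.13  ] [ 0.0576 -0.0395  0.13  ]
w2 idx 0.14 [ 0.0475 -0.0373  0.14  ] [ 0.0559 -0.0363  0.14  ]
idx line tri [ 0.0583 -0.0405  0.1258] 0.0005985555534257492
tick [ 0.0471 -0.0072  0.1133] 0.0048
tick [ 0.0482 -0.0179  0.1137] 0.0035
tick [ 0.049  -0.0282  0.1147] 0.0023
tick [ 0.0493 -0.0378  0.1171] 0.0023
tick [ 0.0499 -0.0479  0.1188] 0.0004
tick [ 0.0499 -0.0569  0.1217] 0.0005
```

Measured: head centre at station (0.0005, 0.072), index line at y ≈ −0.040 and pointer at y ≈ +0.032, so the draw is about 72 mm. Moving above the head.

send_rows --increments '[{"gripper":-1,"linear":[-0.01,0.03,0],"delta_rot":[0,0,0]},{"gripper":-1,"linear":[-0.02,0.062,0],"delta_rot":[0,0,0]},{"gripper":-1,"linear":[-0.029,0.092,0],"delta_rot":[0,0,0]},{"gripper":-1,"linear":[-0.029,0.092,-0.03],"delta_rot":[0,0,0]},{"gripper":-1,"linear":[-0.029,0.092,-0.05],"delta_rot":[0,0,0]},{"gripper":-1,"linear":[-0.029,0.092,-0.05],"delta_rot":[0,0,0]},{"gripper":-1,"linear":[-0.029,0.092,-0.05],"delta_rot":[0,0,0]}]'

```text
clock: 5.8
position: [0.5384, -0.0034, 0.249]
ee_rot: [-0.0, 0.599, 0.801, -0.0]
contact_force: [0.5, 0.3, -0.3]
width: 0.0853
gripper_force: 0.0
```

Run:
```python
from h import *
from rig import get_state
s=get_state();print(loc(s["position"]),s["position"])
print("target delta world",wor((.001,.072,.173))-s["position"])
```

```text
[0.0012 0.0724 0.249 ] [ 0.53838112 -0.00337245  0.24903358]
target delta world [-5.80095790e-05 -3.97964585e-04 -7.60335771e-02]
```

send_rows --increments '[{"gripper":-1,"linear":[0,0,-0.03],"delta_rot":[0,0,0]},{"gripper":-1,"linear":[0,0,-0.06],"delta_rot":[0,0,0]},{"gripper":-1,"linear":[0,0,-0.075],"delta_rot":[0,0,0]},{"gripper":-1,"linear":[0,0,-0.075],"delta_rot":[0,0,0]},{"gripper":0,"linear":[0,0,-0.075],"delta_rot":[0,0,0]},{"gripper":1,"linear":[0,0,-0.075],"delta_rot":[0,0,0]},{"gripper":1,"linear":[0,0,-0.075],"delta_rot":[0,0,0]},{"gripper":1,"linear":[0,0,-0.075],"delta_rot":[0,0,0]}]' --newtons 35

```text
clock: 6.6
position: [0.5392, -0.0029, 0.1756]
ee_rot: [0.001, 0.598, 0.801, 0.001]
contact_force: [-5.4, -1.1, 17.3]
width: 0.0279
gripper_force: 16.5
```

send_rows --increments '[{"gripper":1,"linear":[0,0,0],"delta_rot":[0,0,0]},{"gripper":1,"linear":[0,0,0],"delta_rot":[0,0,0]},{"gripper":1,"linear":[0,0,0],"delta_rot":[0,0,0]},{"gripper":1,"linear":[0,0,0],"delta_rot":[0,0,0]}]'

```text
clock: 7.0
position: [0.5375, -0.0034, 0.1759]
ee_rot: [0.001, 0.598, 0.801, -0.0]
contact_force: [-5.8, -1.5, 6.5]
width: 0.0246
gripper_force: 37.2
```

Gripped, with the button squeezed (width 24.6 mm). Next I draw a little and check that it frees.

send_rows --increments '[{"gripper":1,"linear":[0.0015,-0.005,0],"delta_rot":[0,0,0]},{"gripper":1,"linear":[0.003,-0.01,0],"delta_rot":[0,0,0]},{"gripper":1,"linear":[0.0045,-0.015,0],"delta_rot":[0,0,0]},{"gripper":1,"linear":[0.006,-0.02,0],"delta_rot":[0,0,0]},{"gripper":1,"linear":[0.006,-0.02,0],"delta_rot":[0,0,0]}]'

```text
clock: 7.5
position: [0.5435, -0.023, 0.1759]
ee_rot: [0.0, 0.598, 0.801, 0.0]
contact_force: [-6.5, -0.4, 7.1]
width: 0.0246
gripper_force: 37.3
```

send_rows --increments '[{"gripper":1,"linear":[0.002,-0.007,0],"delta_rot":[0,0,0]},{"gripper":1,"linear":[0.004,-0.014,0],"delta_rot":[0,0,0]},{"gripper":1,"linear":[0.006,-0.021,0],"delta_rot":[0,0,0]},{"gripper":1,"linear":[0.0085,-0.028,0],"delta_rot":[0,0,0]},{"gripper":1,"linear":[0.0105,-0.035,0],"delta_rot":[0,0,0]},{"gripper":1,"linear":[0.0125,-0.042,0],"delta_rot":[0,0,0]},{"gripper":1,"linear":[0.0145,-0.049,0],"delta_rot":[0,0,0]},{"gripper":1,"linear":[0.0145,-0.049,0],"delta_rot":[0,0,0]}]'

```text
clock: 8.3
position: [0.5583, -0.0719, 0.1759]
ee_rot: [0.0, 0.598, 0.801, 0.0]
contact_force: [-4.9, 1.5, 6.5]
width: 0.0251
gripper_force: 36.8
```

Run:
```python
from h import *
from rig import get_state, optics
s=get_state();print(loc(s["position"]),s["contact_force"],s["width"])
w=optics.get_image("wrist")
np.savez("w4.npz",**w,p=s["position"],q=s["ee_rot"])
t=optics.get_image("top")["pixels"][160:225,220:340]
print(proj(wd("w4.npz"),[wor((.055,-.04,.13)),wor((.047,-.04,.125))]))
cv2.imwrite("pics/w4.png",np.hstack([cv2.resize(w["pixels"][100:350,260:430],None,fx=2.4,fy=2.4,interpolation=cv2.INTER_CUBIC),cv2.copyMakeBorder(cv2.resize(t,(390,211),interpolation=cv2.INTER_CUBIC),0,389,0,0,cv2.BORDER_CONSTANT)]))
```

```text
[0.0008 0.0009 0.1759] [-4.87740705  1.50463065  6.47080717] 0.02508283451917338
[[357.42519514 284.34971963]
 [344.83545378 280.48588386]]
```

View pics/w4.png

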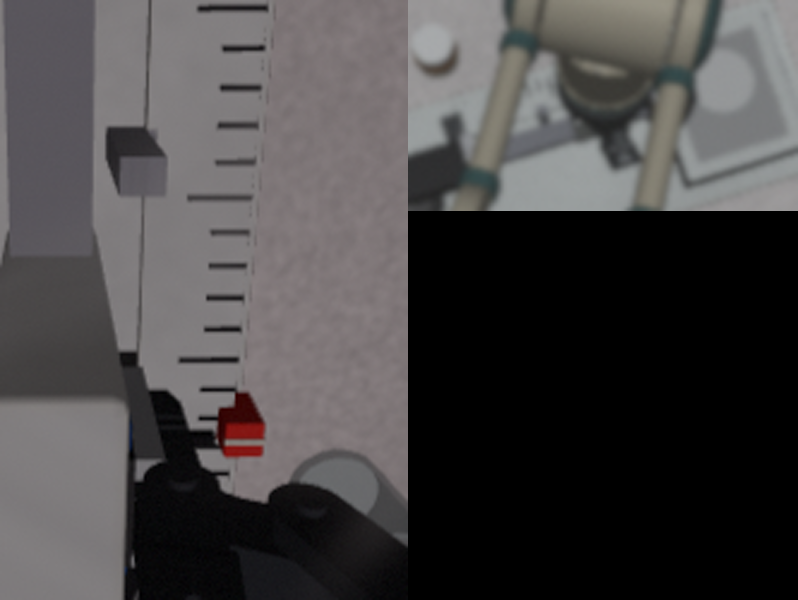

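The wrist view shows the pointer at about (203,438) and the index's white line at (243,442), so they're nearly level. Triangulating both corrects for their different heights.

Run:
```python
from h import *
w2,w3,w4=[wd(f"w{i}.npz") for i in(2,3,4)]
c3=lambda x,y:(x/2+160-.25,y/2-.25); c4=lambda x,y:(x/2.4+260-.3,y/2.4+100-.3)
r=[cross(ray(w3,c3(348,398)),ray(w4,c4(243,442))),cross(ray(w2,(507,167)),ray(w4,c4(243,442)))]
print("idx",[(loc(a),b) for a,b in r])
for row in(432,438,445):
  a=ray(w3,c3(335,259)); b=ray(w4,c4(210,row)); sh=R@[0,.0715]
  a=(a[0]-np.r_[sh,0],a[1]); p,g=cross(a,b); print("ptr",row,loc(p),g)
for z in(.12,.125,.13,.135):print(z,"idx",loc(plane(w4,c4(243,442),z)),"ptr",loc(plane(w4,c4(210,438),z)))
for y3,y4 in((372,389),(390,418),(354,359)):
  print("tick",loc(cross(ray(w3,c3(330,y3)),ray(w4,c4(210,y4)))[0]))
```

```text
idx [(array([ 0.0575, -0.0394,  0.1303]), np.float64(0.0001879367662631847)), (array([ 0.0576, -0.0404,  0.1277]), np.float64(0.001506983011352262))]
ptr 432 [ 0.0483 -0.0393  0.1251] 0.0006141526527051278
ptr 438 [ 0.0477 -0.039   0.1288] 0.00037275045184472264
ptr 445 [ 0.047  -0.0387  0.1329] 0.00010066450127679455
0.12 idx [ 0.0605 -0.0461  0.12  ] ptr [ 0.0501 -0.0447  0.12  ]
0.125 idx [ 0.059  -0.0429  0.125 ] ptr [ 0.0488 -0.0414  0.125 ]
0.13 idx [ 0.0575 -0.0396  0.13  ] ptr [ 0.0476 -0.0382  0.13  ]
0.135 idx [ 0.056  -0.0364  0.135 ] ptr [ 0.0463 -0.035   0.135 ]
tick [ 0.0491 -0.0281  0.1188]
tick [ 0.0497 -0.0383  0.1189]
tick [ 0.0487 -0.0184  0.1179]
```

The index is at y ≈ −39.7 mm and the pointer at ≈ −39.0 mm. By ticks the index is at about 71.4 mm and the draw is 71.5 mm, well inside 5 mm. Hold, confirm it's still, then hand in.

send_rows --increments '[{"gripper":1,"linear":[0,-0.0003,0],"delta_rot":[0,0,0]},{"gripper":1,"linear":[0,-0.0003,0],"delta_rot":[0,0,0]},{"gripper":1,"linear":[0,-0.0003,0],"delta_rot":[0,0,0]},{"gripper":1,"linear":[0,-0.0003,0],"delta_rot":[0,0,0]},{"gripper":1,"linear":[0,-0.0003,0],"delta_rot":[0,0,0]},{"gripper":1,"linear":[0,-0.0003,0],"delta_rot":[0,0,0]}]'

```text
clock: 9.0
position: [0.5582, -0.0715, 0.1759]
ee_rot: [0.0, 0.598, 0.801, 0.001]
contact_force: [-5.8, 0.7, 6.2]
width: 0.0245
gripper_force: 36.5
```

Run:
```python
from h import *
from rig import get_state, optics, sign_off
s=get_state();print(loc(s["position"]),s["width"],s["gripper_force"],abs(s["qd"]).max())
a=np.load("w4.npz")["pixels"].astype(int)[100:350,260:430];b=optics.get_image("wrist")["pixels"].astype(int)[100:350,260:430]
m=abs(a-b).max(2); print("changed px",(m>40).sum())
if s["width"]<.0265 and (m>40).sum()<400: print(sign_off())
```

```text
[0.0008 0.0014 0.1759] 0.024485345250912144 36.54552323743701 0.0017359527115078897
changed px 303
the job is handed in; nothing more can be done
None
```

The job is handed in: I closed the lid fully, then drew the boom out about 71 mm. Its pointer measured within about 1 mm of the red index, and the arm is holding it still there with the button squeezed.

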